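# Tip a bracket over in a drilling jig and clamp it

## Robot

A 7-joint arm with a two-finger parallel gripper is mounted at the origin on a cart in front of the work surface, level with it; the furniture and walls round the work are solid. World frame = base frame: x ahead of the robot, y to its left, z up, the work surface at z = 0. Lengths are in m, angles in rad, forces in N, time in s.
With the tool pointing down it reaches from about 0.35 to 0.9 m from the base axis. Payload 7.2 kg.
Tool frame: the origin (TCP) lies at the very end of the fingers, on their centre line; the grasp point (between the pads) lies 19 mm behind it; z points along the fingers, y is the line along which they close (so a half turn about z gives the same grasp; the last joint's range is limited). The gripper opens to 88 mm and grips with 3 to 60 N. Pads are 20 mm wide; open, the fingers measure 115 mm over their backs; the gripper's body (75 mm by 178 mm) begins 61 mm behind the grasp point.
Start: joints at [-1.401, 0.411, -0.013, 1.596, 0.006, 1.134, -0.082], TCP at [0.147, 0.607, 0.223] pointing down, gripper open.
Joint ranges: [-2.95, 2.95], [-0.29, 1.99], [-1.47, 1.44], [0.14, 2.54], [-1.03, 4.17], [0.13, 1.85], [-2.86, 2.86]. Speed limits (rad/s): [2.39, 2.39, 3.01, 3.01, 3.14, 3.14, 3.14].

## Interface

Orientations are given as a unit quaternion [w, x, y, z].
In Python, from station import bot, cams gives the robot as it stands. The module is installed in compiled form; this text tells all that it offers.
- The arm moves only by the tool send_rows, never from a script. Its argument "motion" is a list of rows, each a list of 3 entries, a list of its own where there are three numbers: the shift along the world's x, y, z in mm, then the turn, a rotation vector about the world's x, y, z in rad, then the opening in per cent of the stroke, from 0 (shut) to 100 (fully open). A call has exactly 10 rows; each row is the pose to reach, as a shift and turn from the pose commanded when the call began; what a row does not reach only later rows make up. A row lasts 1/8 s, in which the tool goes at most 62.5 mm and 10.7 degrees, less where a joint would pass 70% of its speed; a pose out of reach is approached as far as the arm can. A call with a gripper value outside its range is refused whole. The fingers move at their own pace and stop on an object; the grip force is fixed at half the most. Time passes only in rows, so rows that repeat a pose let the fingers close, or fill a call up. It gives the time, the measured TCP pose, the force, the opening and the grip force at its end, in the units of the state.
- bot.read_state(): the state, without advancing time (a new reading comes with each control period).
- cams.camera(name): name is "scene" or "top" or "wrist"; returns the picture (400x640x3 uint8, blue, green, red); there is no depth.
- cams.camera_params(name): a dict with "intrinsics" (3x3 intrinsics, pixels), "rvec" (rotation vector, rad) and "tvec" (3), from world to camera coordinates, as OpenCV has them. Camera axes: x right, y down, z forward; pixel columns grow to the right and rows downward; lengths in m; the calibration is good to about 2 mm. The wrist camera is an equidistant fisheye: a pixel r from the principal point sees the ray r / f radians off the axis. A picture is of the moment at which its call begins: read the wrist's pose just before it. camera_params takes no time and is no camera call; for the wrist camera it gives the pose at the moment of the call.
- bot.hand_in(): hands the job in; it is judged then, once.
Trained networks look in the newest picture that a camera, given by its name, has taken for a name from the list of things; names that differ only in an ending like _2 or _b are one class to them, and where a whole thing is asked for, a point or a joint stands for the part that bears it (a point fixed in the world has none). Each returns a list of dicts, best first, with "p" (0 to 1); they miss things now and then, are a little off and sometimes report something else, mostly with a low value. They report only what shows in the picture. A call takes as long as a camera call. They do not tell look-alikes from the thing itself.
- cams.outline_of(name, camera): "pixels" (400x640 bool, what is visible of it) and "rect" ([left, top, right, bottom] in pixels, round what is visible of it).
The state is a dict: "time": time; "joints": joint angles; "dq": joint speeds; "joint_torque": joint torques, N m; "position": TCP position; "ee_rot": TCP orientation; "ft_force": force on the tool from outside, world axes, zero at the start; "moment": the same for the moment, N m; "opening": opening from 0.0 (shut) to 1.0 (fully open); "grip_force": force on a finger pad.
Only numpy, scipy, OpenCV 4.12 (cv2) and the standard library are available. Lean on these libraries where they do the work, as an engineer would, in place of code of your own. Each camera call takes 0.05 s, during which the arm holds its last target. There are 200 camera calls.

## Task

The steel bracket stands on the dark steel bed of the drilling jig on the leg that is already drilled. Push it over toward the clamp so that it lies flat on its plain leg, push it along the bed until the end of that leg sits squarely against the stop strip, and push the clamp firmly down so that its rubber foot holds the leg fast for drilling. Only push with the fingers: do not grip or lift the bracket, and leave the other things where they are.

Things in the scene. Friction and masses are not known exactly. Their poses are not given: they have to be found in the camera images.
- jig: Drilling jig, fixed. Origin mid-plate on the table, z up; clamp at its -y end. 100x151x10 mm plate (y -75..76), wooden block (x +-35, y 31..67), dark steel bed (x +-32, y 67..171), tops flush at z 29.6. Bright stop strip across block, x +-30, y 31..37, 6 mm high; its +y face, y 37, locates the work. Clamp brackets x +-10, y -61..-17, to z 51.
- jig_lever (a joint): Clamp angle, rad, turning about the jig's x axis: 0 closed, 1.31 fully open, about 0.01 with the bracket's leg under the foot. Stiff: stays where left, needs about 0.3 N m to turn; a last firm press (10 to 20 N on the arm) makes the foot grip. Arm and red handle are one piece: closed, arm level to +y, handle up; open, arm up, handle back to -y.
- clamp_pivot (a point): Axis of the clamp, at jig x 0, y -26.3, z 41.6 mm. Closed, the arm (14 mm wide) runs from here 83 mm to +y, top about 6 mm above the pivot at 50 mm out; raised, push its back. The red handle's end is 88 mm above and 23 mm to -y of the pivot when closed; it swings back by the clamp angle.
- clamp_spindle: Screw spindle with a black rubber foot (12 mm wide) through the clamp arm, 76 mm out from the pivot; moves with the arm; its screw stands 12 mm above the arm. Origin coincides with the jig's origin when the clamp is closed.
- clamp_foot (a point): Middle of the rubber foot's underside. Clamp closed: jig x 0, y 50, z 31.6 mm (1 mm less than the top of a leg lying on the block, so it presses on it).
- bracket: Folded steel L bracket, loose, 60 g, 30 mm wide (x), 3 mm thick. Drilled leg (two holes): its face z 0, y -25..25. Plain leg: from the bend at y 25, up along z to 43. Origin: middle of the drilled leg's outer face. At first it stands on the drilled leg, plain leg upright on the clamp's side. Friction on the bed about 0.6.
- bend (a point): Outer corner of the bracket's fold, mid-width: bracket x 0, y 25, z 0 mm. The bracket turns over about this edge.
- plain_leg_end (a point): Free end of the plain leg, mid-width, on its outer face: bracket x 0, y 25, z 43 mm. When home it lies at jig y 37, z 29.6 mm.
- marker_pen: Black and grey marker pen lying on the table on the robot's side of the jig, 138x18 mm. Bystander.
- spanner: Combination spanner lying on the robot's side of the jig, 160x21x6 mm. Bystander.
- fixings_jar: Clear jar of fixings with a red lid, 58 mm wide, 76 mm high. Bystander.
- side_cutters: Red-handled side cutters lying flat, 131x53x12 mm. Bystander.
- flux_tin: Flat round tin with a yellow lid, 56 mm wide, 23 mm high. Bystander.
- small_carton: Small brown carton, 53x70x46 mm. Bystander.
- insulating_tape: Roll of blue insulating tape, 67 mm wide, 19 mm high. Bystander.
Mind the look-alikes: they are no part of the job. Leave any red or turquoise look-alike of the bracket alone.

How it is judged:
At the end, for the whole second after the job is handed in: Bracket at rest, plain leg flat on block and bed (within 3 mm), its end within 2.5 mm of the stop strip, square within 0.08 rad, mid-width within 14 mm of the jig's centre line; clamp angle under 0.05 rad, rubber foot pressing on the leg with more than 0.3 N (z of plain_leg_end in the frame of jig between 0.027 and 0.0325 m and z of bend in the frame of jig between 0.027 and 0.0325 m and y of plain_leg_end in the frame of jig below 0.0395 m and angle between the x axis of bracket and the x axis of jig, either way round below 0.08 rad and x of plain_leg_end in the frame of jig between -0.014 and 0.014 m and value of joint jig_lever below 0.05 rad and contact force between clamp_spindle and bracket above 0.3 N and linear speed of bracket below 0.01 m/s); the robot touches nothing.
It fails at once if the bracket is lifted or carried: its bend rises more than 15 mm above the bed (height (world z) of bend above 0.045 m).
It fails at once if the bracket is pushed off the bed (height (world z) of bend below 0.018 m).
It fails at once if a bystander is disturbed: pen, spanner, jar, cutters, tin, carton or tape moved more than 20 mm (distance of any of marker_pen, spanner, fixings_jar, side_cutters, flux_tin, small_carton, insulating_tape from where it was at the start of the episode above 0.02 m).
It also fails if it takes over 51 s, if anything falls off the work surface, if the arm or the gripper's body presses on something with over 40 N, if the wrist force passes 120 N, or if a joint passes its speed limit or range.

## Working session

There is one attempt and no reset: what is moved stays moved. The work goes in short steps, Python scripts to look and compute and a tool call to move; the robot and the scene stay as the last step left them, time stands still between calls to the robot, and variables do not carry over. Pictures are saved under pics/ and viewed, at most 10 in all, crops included, and the job is handed in when it is done.

Besides the shell and the picture viewer there is one more tool, called after "Emit:" as a command line: name --argument value ..., lists and objects as JSON in quotes. send_rows: Moves the arm, as the interface text tells. Its arguments: {"type":"object","properties":{"motion":{"type":"array","items":{"type":"array"}}},"required":["motion"]}

```bash
mkdir -p pics; cat > h.py <<'E'
import numpy as np, cv2
from station import bot, cams
def par(c):
    p=cams.camera_params(c); R=cv2.Rodrigues(np.array(p["rvec"],float))[0]
    return np.array(p["intrinsics"],float),R,np.array(p["tvec"],float).ravel()
def toplane(c,uv,z):
    K,R,t=par(c); o=-R.T@t; out=[]
    for u,v in np.atleast_2d(uv):
        d=R.T@np.linalg.solve(K,[u,v,1.]); out.append(o+d*(z-o[2])/d[2])
    return np.array(out)
def proj(c,P):
    K,R,t=par(c); q=(R@np.atleast_2d(P).T).T+t; q=(K@q.T).T; return q[:,:2]/q[:,2:]
E
python3 - <<'E'
from h import *
for c in("scene","top"):
    im=cams.camera(c); cv2.imwrite(f"pics/{c}0.png",im)
    K,R,t=par(c); print(c,(-R.T@t).round(3),R[2].round(2),K[0,0])
    for n in("jig","bracket","jig_lever","clamp_spindle","marker_pen","spanner","fixings_jar","side_cutters","flux_tin","small_carton","insulating_tape"):
        print(n,[(round(d["p"],2),[int(x) for x in d["rect"]],toplane(c,[np.argwhere(d["pixels"]).mean(0)[::-1]],0.03)[0,:2].round(3)) for d in cams.outline_of(n,c)[:4]])
E
```

```text
scene [-0.002 -0.851  0.729] [ 0.44  0.72 -0.53] 379.00285520895494
jig [(0.63, [288, 190, 353, 240], array([ 0.496, -0.002]))]
bracket [(0.55, [271, 187, 285, 199], array([0.43 , 0.198])), (0.54, [321, 181, 336, 196], array([0.61 , 0.123]))]
jig_lever [(0.66, [325, 192, 348, 232], array([ 0.535, -0.032]))]
clamp_spindle []
marker_pen [(0.63, [274, 208, 292, 230], array([0.389, 0.047]))]
spanner [(0.44, [305, 236, 330, 272], array([ 0.396, -0.178]))]
fixings_jar [(0.91, [399, 246, 420, 277], array([ 0.605, -0.3  ]))]
side_cutters [(0.83, [361, 292, 402, 335], array([ 0.432, -0.412]))]
flux_tin [(0.74, [298, 191, 312, 203], array([0.512, 0.126])), (0.15, [323, 192, 348, 232], array([0.543, 0.004]))]
small_carton [(0.75, [279, 163, 296, 184], array([0.526, 0.315])), (0.19, [361, 295, 404, 336], array([ 0.431, -0.415]))]
insulating_tape [(0.68, [325, 192, 350, 230], array([0.544, 0.   ])), (0.5, [246, 169, 266, 183], array([0.417, 0.347]))]
top [0.275 0.01  1.155] [ 0.22 -0.01 -0.98] 400.365639570787
jig [(0.87, [263, 184, 362, 220], array([0.506, 0.021]))]
bracket [(0.58, [271, 199, 28
[... 252 characters left out ...]
58]))]
clamp_spindle [(0.3, [262, 182, 363, 221], array([0.506, 0.023]))]
marker_pen [(0.51, [272, 234, 319, 241], array([0.402, 0.078])), (0.32, [208, 245, 226, 265], array([0.352, 0.29 ]))]
spanner [(0.47, [365, 231, 381, 235], array([ 0.411, -0.137]))]
fixings_jar [(0.88, [412, 156, 439, 180], array([ 0.605, -0.306])), (0.61, [270, 192, 288, 211], array([0.505, 0.119]))]
side_cutters [(0.53, [437, 212, 478, 233], array([ 0.446, -0.387])), (0.52, [321, 189, 364, 199], array([ 0.524, -0.063]))]
flux_tin [(0.84, [206, 246, 227, 265], array([0.352, 0.291]))]
small_carton [(0.69, [193, 186, 223, 207], array([0.534, 0.328]))]
insulating_tape [(0.58, [176, 216, 201, 239], array([0.429, 0.376]))]
```

```bash
python3 - <<'E'
import cv2,numpy as np
a=cv2.imread("pics/top0.png")[140:280,170:450]; b=cv2.imread("pics/scene0.png")[160:290,240:380]
a=cv2.resize(a,(784,392),interpolation=3)
cv2.imwrite("pics/a.png",a)
b=cv2.imread("pics/scene0.png")[160:280,230:390]
cv2.imwrite("pics/b.png",cv2.resize(b,(800,600),interpolation=3))
E
```

```text
(no output)
```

View pics/a.png

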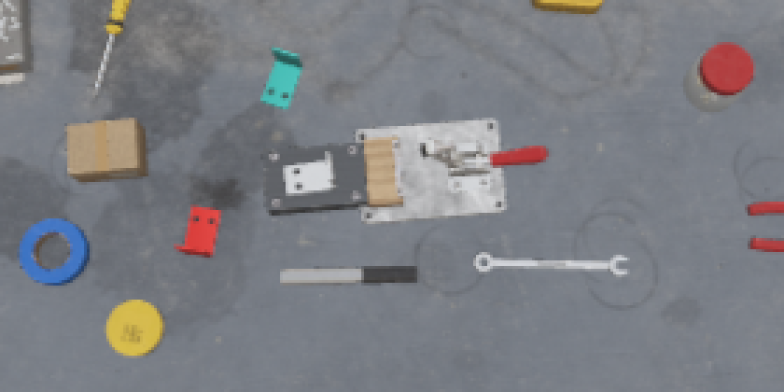

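View pics/b.png

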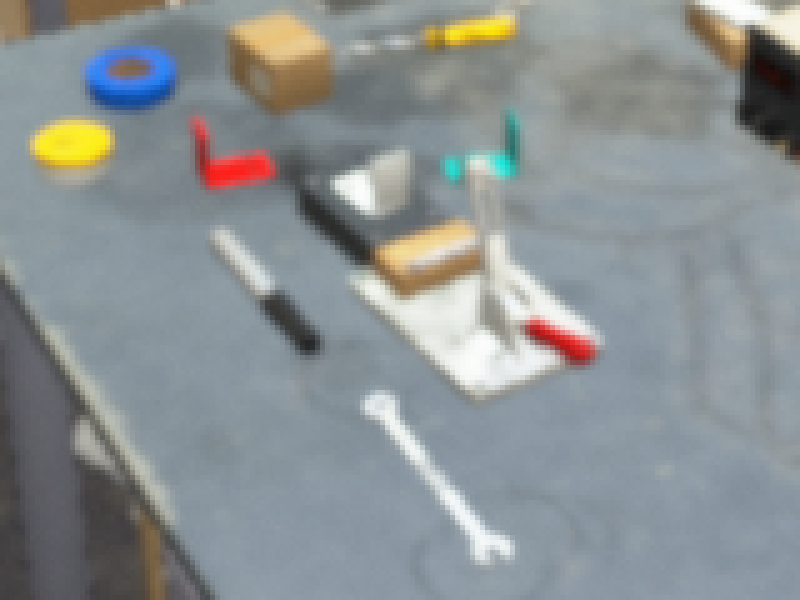

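The crops show the bare steel bracket on the dark bed at top (279,203). The two look-alikes stand on the table: the red one at top (242,222) and the turquoise one at (270,168). The steel one fits, because it is on the bed with its plain leg upright on the clamp side. Next I'll work out the jig pose.

```bash
cat >> h.py <<'E'
def fitjig(c,uv,J,x0=(0.5,0.03,0.)):
    from scipy.optimize import least_squares
    J=np.array(J,float)/1000
    def W(p):
        s,k=np.sin(p[2]),np.cos(p[2]); return J@np.array([[k,-s,0],[s,k,0],[0,0,1]]).T+[p[0],p[1],0]
    f=lambda p:(proj(c,W(p))-uv).ravel()
    r=least_squares(f,x0); return r.x,r.fun.reshape(-1,2)
E
python3 - <<'E'
from h import *
uv=np.array([[357,128],[497,120],[507,207],[364,222],[265,146],[268,213],[402,204]])/2.8+[170,140]
J=[[50,76,10],[50,-75,10],[-50,-75,10],[-50,76,10],[32,171,29.6],[-32,171,29.6],[-35,31,29.6]]
p,r=fitjig("top",uv,J);print(p.round(4),r.round(1).tolist())
b=np.array([[283,165],[290,195],[333,192],[331,163]])/2.8+[170,140]
P=toplane("top",b,0.0326)-[p[0],p[1],0]; s,k=np.sin(p[2]),np.cos(p[2])
print("bracket leg corners, jig",(P[:,:2]@np.array([[k,-s],[s,k]])).round(4).tolist())
s=bot.read_state();print({k:np.round(s[k],3) for k in("time","position","ee_rot","ft_force","opening")})
print(cams.camera_params("wrist"))
E
```

```text
[ 0.5124 -0.0077  0.0742] [[-0.5, 0.3], [0.5, -1.0], [0.4, 1.3], [-0.5, 0.3], [-0.5, 1.0], [-0.3, -1.0], [0.9, -0.9]]
bracket leg corners, jig [[0.0127, 0.1519], [-0.019, 0.1466], [-0.0196, 0.1028], [0.0107, 0.1028]]
{'time': np.float64(1.2), 'position': array([0.147, 0.607, 0.223]), 'ee_rot': array([0.   , 0.119, 0.993, 0.   ]), 'ft_force': array([-0.041,  0.05 , -0.432]), 'opening': np.float64(0.999)}
{'intrinsics': array([[309.70691629,   0.        , 322.91892229],
       [  0.        , 309.70691629, 195.80027493],
       [  0.        ,   0.        ,   1.        ]]), 'rvec': array([-2.27124513, -1.78720871, -0.27466543]), 'tvec': array([-0.62517744, -0.03695746,  0.3911922 ])}
```

Emit:
send_rows --motion '[[[35,-48,0],[0,0,-0.126],0],[[70,-95,0],[0,0,-0.252],0],[[105,-143,0],[0,0,-0.378],0],[[140,-190,-10],[0,0,-0.504],0],[[176,-238,-20],[0,0,-0.63],0],[[211,-285,-30],[0,0,-0.755],0],[[246,-333,-40],[0,0,-0.881],0],[[281,-380,-50],[0,0,-1.007],0],[[316,-428,-60],[0,0,-1.133],0],[[351,-475,-65],[0,0,-1.259],0]]'

```text
time: 2.45
position: [0.4991, 0.1309, 0.1575]
ee_rot: [0.0, 0.682, 0.731, 0.0]
ft_force: [0.3, 0.8, -0.4]
opening: 0.005
grip_force: 0.0
```

```bash
cat >> h.py <<'E'
def st():
    s=bot.read_state();print({k:np.round(s[k],3).tolist() for k in("time","position","ee_rot","ft_force","opening","joints")})
def wproj(P,prm=None):
    K,R,t=par("wrist"); q=(R@np.atleast_2d(P).T).T+t
    D=np.zeros(4); q=q.reshape(-1,1,3)
    th=np.arctan2(np.hypot(q[:,0,0],q[:,0,1]),q[:,0,2]); a=np.arctan2(q[:,0,1],q[:,0,0])
    return np.c_[K[0,2]+K[0,0]*th*np.cos(a),K[1,2]+K[1,1]*th*np.sin(a)]
E
python3 - <<'E'
from h import *
st();im=cams.camera("wrist");cv2.imwrite("pics/w0.png",im)
K,R,t=par("wrist");print((-R.T@t).round(3),R.round(2).tolist())
E
```

```text
{'time': 2.45, 'position': [0.499, 0.131, 0.158], 'ee_rot': [0.0, 0.682, 0.731, 0.0], 'ft_force': [0.309, 0.782, -0.359], 'opening': 0.005, 'joints': [-0.728, 0.312, 0.466, 1.958, -0.176, 0.91, -0.103]}
[0.498 0.206 0.319] [[1.0, 0.06, 0.0], [0.05, -0.95, 0.3], [0.02, -0.3, -0.95]]
```

View pics/w0.png

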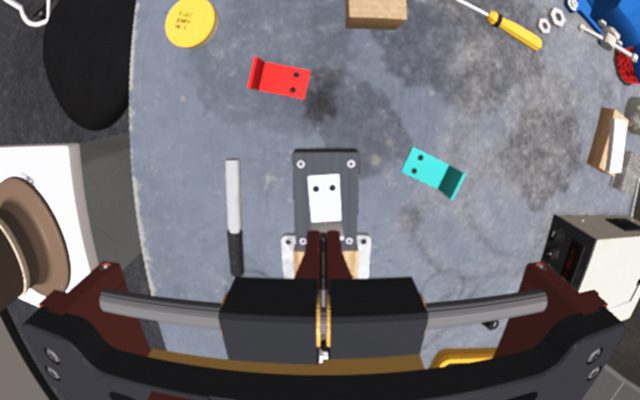

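```bash
python3 - <<'E'
import cv2
a=cv2.imread("pics/w0.png")[140:250,270:380]
cv2.imwrite("pics/w0c.png",cv2.resize(a,(550,550),interpolation=2))
E
```

```text
(no output)
```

View pics/w0c.png

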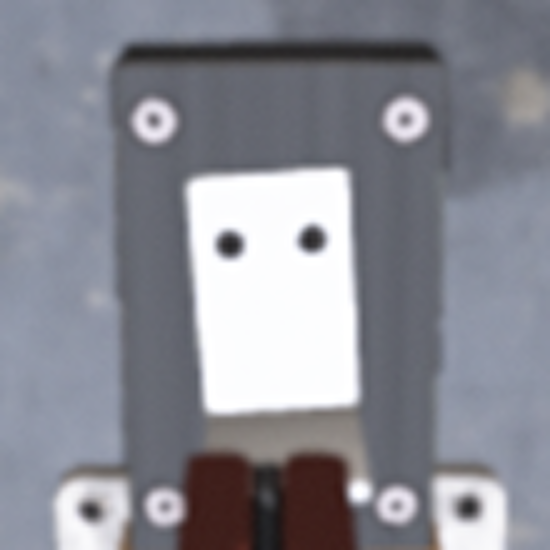

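```bash
python3 - <<'E'
from h import *
from scipy.optimize import least_squares
T=lambda a:np.array(a)/5+[270,140]-0.4
def fit(uv,J,x0,zoff=0,w=wproj):
    J=np.array(J,float)/1000
    def W(p):
        s,k=np.sin(p[2]),np.cos(p[2]);return J@np.array([[k,-s,0],[s,k,0],[0,0,1]]).T+[p[0],p[1],zoff]
    r=least_squares(lambda p:(w(W(p))-uv).ravel(),x0);return r.x,r.fun.reshape(-1,2)
uj=T([[113,62],[445,60],[60,475],[503,470]])
j,r=fit(uj,[[-32,171,29.6],[32,171,29.6],[-50,76,10],[50,76,10]],[.51,-.008,.07]);print(j.round(4),r.round(1).tolist())
ub=T([[187,178],[349,168],[205,413],[357,403]])
# bracket: at start bend toward -y jig: use frame turned by pi: bend = (0,0), leg toward +y
b,r=fit(ub,[[-15,50,3],[15,50,3],[-15,3,3],[15,3,3]],[.5,.1,.07],.0296);print("bend world",b.round(4),r.round(1).tolist())
for q in(j,[.5124,-.0077,.0742]):
    s,k=np.sin(q[2]),np.cos(q[2]);d=b[:2]-q[:2];print("bend in jig",(k*d[0]+s*d[1]).round(4),(-s*d[0]+k*d[1]).round(4),"yaw",(b[2]-q[2]).round(3))
E
```

```text
[ 0.516  -0.012   0.0671] [[-0.5, -0.1], [0.6, -0.3], [-1.0, 0.4], [0.9, 0.3]]
bend world [0.5093 0.0868 0.1143] [[0.5, 0.5], [-0.5, 0.7], [0.3, -0.8], [-0.2, -0.5]]
bend in jig -0.0001 0.099 yaw 0.047
bend in jig 0.0039 0.0944 yaw 0.04
```

Emit:
send_rows --motion '[[[4,-9,-30],[0,0,0],0],[[8,-18,-60],[0,0,0],0],[[8,-18,-85],[0,0,0],0],[[8,-18,-98],[0,0,0],0],[[8,-18,-98],[0,0,0],0],[[8,-22,-98],[0,0,0],0],[[8,-26,-98],[0,0,0],0],[[8,-30,-98],[0,0,0],0],[[9,-33,-98],[0,0,0],0],[[9,-36,-98],[0,0,0],0]]'

```text
time: 3.75
position: [0.5073, 0.0962, 0.0598]
ee_rot: [0.0, 0.68, 0.733, 0.0]
ft_force: [-0.5, 0.1, 0.5]
opening: 0.005
grip_force: 0.1
```

Emit:
send_rows --motion '[[[0,-4,-1],[0,0,0],0],[[0,-8,-1],[0,0,0],0],[[1,-12,-2],[0,0,0],0],[[1,-16,-4],[0,0,0],0],[[1,-20,-6],[0,0,0],0],[[2,-24,-9],[0,0,0],0],[[2,-28,-12],[0,0,0],0],[[2,-31,-16],[0,0,0],0],[[2,-34,-19],[0,0,0],0],[[2,-34,-19],[0,0,0],0]]'

```text
time: 5.0
position: [0.5091, 0.0621, 0.0404]
ee_rot: [-0.0, 0.681, 0.733, -0.0]
ft_force: [0.7, -0.4, 1.3]
opening: 0.008
grip_force: 0.0
```

```bash
python3 - <<'E'
from h import *
a=cams.camera("wrist");cv2.imwrite("pics/w1.png",cv2.resize(a[100:340,180:460],(700,600),interpolation=2))
E
```

```text
(no output)
```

View pics/w1.png

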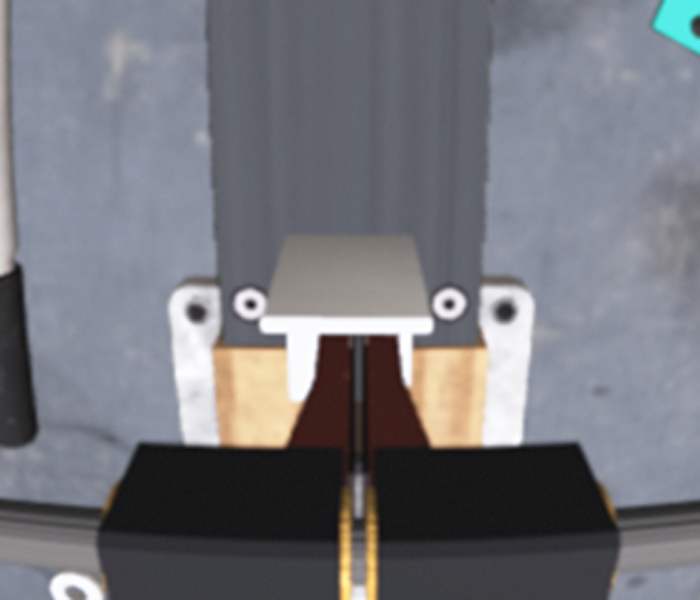

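The bracket has tipped over. It lies flat on its plain leg with the drilled leg upright, and the bend edge is at crop (287..415, 237).

```bash
python3 - <<'E'
from h import *
from scipy.optimize import least_squares
T=lambda a:np.array(a)/2.5+[180,100]-.3
def fit(uv,J,x0,z=0):
    J=np.array(J,float)/1000
    def W(p):
        s,k=np.sin(p[2]),np.cos(p[2]);return J@np.array([[k,-s,0],[s,k,0],[0,0,1]]).T+[p[0],p[1],z]
    r=least_squares(lambda p:(wproj(W(p))-uv).ravel(),x0);return r.x,r.fun.round(1)
j,e=fit(T([[215,347],[487,347],[170,290],[533,288]]),[[-32,67,29.6],[32,67,29.6],[-50,76-4,10],[50,76-4,10]],[.51,-.01,.07]);print(j.round(4),e)
b,e=fit(T([[287,237],[415,236],[261,328],[433,328]]),[[-15,0,1],[15,0,1],[-15,-3,50],[15,-3,50]],[.51,.08,.07],.0296);print(b.round(4),e)
s,k=np.sin(j[2]),np.cos(j[2]);d=b[:2]-j[:2];print(k*d[0]+s*d[1],-s*d[0]+k*d[1],b[2]-j[2])
E
```

```text
[ 0.5128 -0.0028  0.0784] [ 2.8 -1.8 -2.8 -2.2 -0.9  1.9  1.   2.1]
[0.5054 0.0925 0.0764] [-0.6 -1.6 -0.2 -1.3  0.2  1.2  0.3  1.1]
4.749428523471728e-05 0.09554492726039898 -0.0019831871837481113
```

Emit:
send_rows --motion '[[[0,2,15],[0,0,0],0],[[0,2,40],[0,0,0],0],[[0,2,65],[0,0,0],0],[[0,4,68],[0,0,0],0],[[-3,30,68],[0,0,0],0],[[-5,60,68],[0,0,0],0],[[-5,62,55],[0,0,0],0],[[-5,62,25],[0,0,0],0],[[-5,62,0],[0,0,0],0],[[-5,62,-5],[0,0,0],0]]'

```text
time: 6.3
position: [0.5028, 0.1231, 0.0337]
ee_rot: [-0.001, 0.681, 0.733, -0.002]
ft_force: [0.1, -0.7, -0.2]
opening: 0.006
grip_force: 0.0
```

Emit:
send_rows --motion '[[[0,-5,0],[0,0,0],0],[[1,-10,0],[0,0,0],0],[[1,-14,0],[0,0,0],0],[[1,-18,0],[0,0,0],0],[[2,-21,0],[0,0,0],0],[[2,-24,0],[0,0,0],0],[[2,-27,0],[0,0,0],0],[[2,-30,0],[0,0,0],0],[[2,-33,0],[0,0,0],0],[[2,-35,0],[0,0,0],0]]'

```text
time: 7.55
position: [0.5062, 0.0892, 0.0356]
ee_rot: [0.0, 0.681, 0.733, -0.0]
ft_force: [0.6, 1.5, 0.8]
opening: 0.002
grip_force: 0.3
```

Emit:
send_rows --motion '[[[0,-1,0],[0,0,0],0],[[0,-2,0],[0,0,0],0],[[0,-3,0],[0,0,0],0],[[0,-4,0],[0,0,0],0],[[0,-5,0],[0,0,0],0],[[0,-6,0],[0,0,0],0],[[0,-6,0],[0,0,0],0],[[0,-6,0],[0,0,0],0],[[0,-6,0],[0,0,0],0],[[0,-6,0],[0,0,0],0]]'

```text
time: 8.8
position: [0.5063, 0.0862, 0.0359]
ee_rot: [-0.001, 0.68, 0.734, 0.001]
ft_force: [-0.1, 9.4, 2.1]
opening: 0.006
grip_force: 4.6
```

```bash
python3 - <<'E'
from h import *
st()
for c in("scene","top"):
    a=cams.camera(c);cv2.imwrite(f"pics/{c}1.png",a)
E
```

```text
{'time': 8.8, 'position': [0.506, 0.086, 0.036], 'ee_rot': [-0.001, 0.68, 0.734, 0.001], 'ft_force': [-0.129, 9.378, 2.086], 'opening': 0.006, 'joints': [-0.557, 0.495, 0.38, 2.054, -0.302, 0.644, 0.101]}
```

Emit:
send_rows --motion '[[[0,10,0],[0,0,0],0],[[0,18,5],[0,0,0],0],[[0,18,60],[0,0,0],0],[[0,18,110],[0,0,0],0],[[2,0,130],[0,0,0],0],[[5,-50,130],[0,0,0],0],[[9,-100,130],[0,0,0],0],[[11,-136,130],[0,0,0],0],[[11,-136,115],[0,0,0],0],[[11,-136,110],[0,0,0],0]]'

```text
time: 10.15
position: [0.5165, -0.0518, 0.1446]
ee_rot: [-0.001, 0.68, 0.733, -0.001]
ft_force: [0.2, 0.8, -0.0]
opening: 0.006
grip_force: 0.0
```

```bash
python3 - <<'E'
from h import *
st()
a=cams.camera("scene")[160:280,230:390];b=cams.camera("top")[150:240,240:390]
cv2.imwrite("pics/s2.png",np.vstack([cv2.resize(a,(480,360),interpolation=2)[60:],cv2.resize(b,(480,288),interpolation=2)]))
E
```

```text
{'time': 10.15, 'position': [0.517, -0.052, 0.145], 'ee_rot': [-0.001, 0.68, 0.733, -0.001], 'ft_force': [0.208, 0.761, -0.031], 'opening': 0.006, 'joints': [-0.413, 0.345, 0.525, 1.965, -0.22, 0.889, 0.3]}
```

View pics/s2.png

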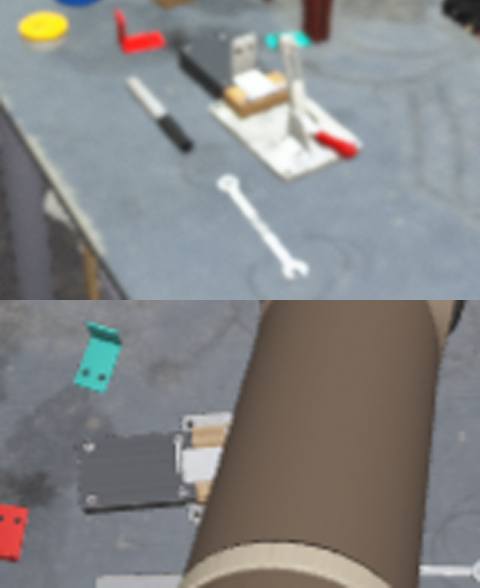

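The bracket lies flat on the block against the strip and the clamp is still open. Next I'll push the arm from behind.

Emit:
send_rows --motion '[[[0,0,-30],[0,0,0],0],[[0,0,-56],[0,0,0],0],[[-1,10,-57],[0,0,0],0],[[-2,18,-57],[0,0,0],0],[[-2,25,-57],[0,0,0],0],[[-2,31,-58],[0,0,0],0],[[-3,36,-60],[0,0,0],0],[[-3,41,-62],[0,0,0],0],[[-3,46,-64],[0,0,0],0],[[-4,51,-68],[0,0,0],0]]'

```text
time: 11.5
position: [0.5156, -0.0023, 0.0796]
ee_rot: [0.002, 0.681, 0.733, 0.002]
ft_force: [3.4, -7.3, 1.8]
opening: 0.001
grip_force: 11.7
```

Emit:
send_rows --motion '[[[0,3,-2],[0,0,0],0],[[0,6,-5],[0,0,0],0],[[-1,9,-8],[0,0,0],0],[[-1,12,-11],[0,0,0],0],[[-1,14,-14],[0,0,0],0],[[-1,16,-17],[0,0,0],0],[[-1,18,-20],[0,0,0],0],[[-1,20,-23],[0,0,0],0],[[-1,21,-25],[0,0,0],0],[[-1,21,-25],[0,0,0],0]]'

```text
time: 12.75
position: [0.5139, 0.0163, 0.0541]
ee_rot: [0.003, 0.681, 0.732, 0.0]
ft_force: [2.3, -12.0, 0.3]
opening: 0.007
grip_force: 15.7
```

```bash
python3 - <<'E'
from h import *
a=cams.camera("scene")[170:250,270:370];b=cams.camera("wrist")[140:400,200:440]
cv2.imwrite("pics/s3.png",np.hstack([cv2.resize(a,(375,300),interpolation=2),cv2.resize(b,(277,300),interpolation=2)]))
E
```

```text
(no output)
```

View pics/s3.png

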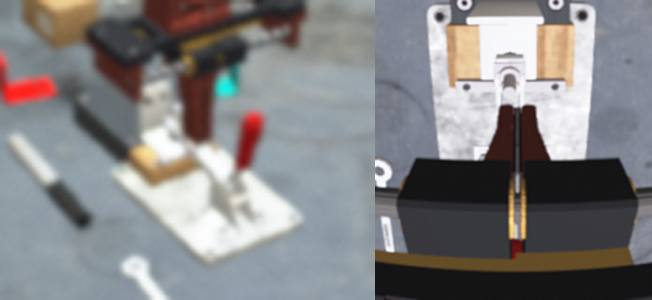

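Emit:
send_rows --motion '[[[0,-4,1],[0,0,0],0],[[0,-8,1],[0,0,0],0],[[0,-10,0],[0,0,0],0],[[0,-10,-2],[0,0,0],0],[[0,-10,-4],[0,0,0],0],[[0,-10,-6],[0,0,0],0],[[0,-10,-8],[0,0,0],0],[[0,-10,-9],[0,0,0],0],[[0,-10,-10],[0,0,0],0],[[0,-10,-10],[0,0,0],0]]'

```text
time: 14.1
position: [0.5141, 0.0149, 0.0471]
ee_rot: [-0.001, 0.679, 0.734, 0.004]
ft_force: [-10.3, 11.8, 43.1]
opening: 0.007
grip_force: 31.0
```

Emit:
send_rows --motion '[[[0,0,2],[0,0,0],0],[[0,0,4],[0,0,0],0],[[0,0,8],[0,0,0],0],[[0,0,14],[0,0,0],0],[[0,0,25],[0,0,0],0],[[0,0,50],[0,0,0],0],[[0,0,90],[0,0,0],0],[[0,0,140],[0,0,0],0],[[-20,40,180],[0,0,0],0],[[-40,90,190],[0,0,0],0]]'

```text
time: 15.35
position: [0.4732, 0.0992, 0.236]
ee_rot: [0.001, 0.682, 0.731, 0.002]
ft_force: [0.7, 1.3, -0.7]
opening: 0.007
grip_force: 0.0
```

```bash
python3 - <<'E'
from h import *
st()
a=cams.camera("scene")[170:250,270:370];b=cams.camera("wrist")
cv2.imwrite("pics/w4.png",b)
cv2.imwrite("pics/s4.png",np.hstack([cv2.resize(a,(375,300),interpolation=2),cv2.resize(b[180:400,220:420],(400,440),interpolation=2)[:300]]))
E
```

```text
{'time': 15.35, 'position': [0.473, 0.099, 0.236], 'ee_rot': [0.001, 0.682, 0.731, 0.002], 'ft_force': [0.731, 1.278, -0.686], 'opening': 0.007, 'joints': [-0.761, 0.152, 0.516, 1.942, -0.086, 1.064, -0.139]}
```

View pics/s4.png

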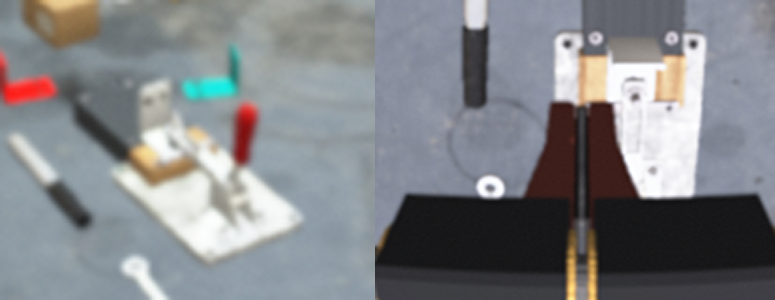

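The clamp looks closed and the bracket flat. I'll move clear and check with the fixed cameras.

Emit:
send_rows --motion '[[[-5,40,0],[0,0,0],0],[[-10,80,0],[0,0,0],0],[[-15,120,0],[0,0,0],0],[[-20,160,0],[0,0,0],0],[[-30,200,0],[0,0,0],0],[[-40,240,0],[0,0,0],0],[[-40,280,0],[0,0,0],0],[[-40,300,0],[0,0,0],0],[[-40,300,0],[0,0,0],0],[[-40,300,0],[0,0,0],0]]'

```text
time: 16.7
position: [0.4331, 0.3973, 0.2327]
ee_rot: [0.0, 0.681, 0.732, -0.0]
ft_force: [-0.3, -0.5, 0.1]
opening: 0.004
grip_force: 0.0
```

```bash
python3 - <<'E'
from h import *
S=cams.camera("scene");T=cams.camera("top")
o=np.array([.5135,-.006]);s,k=np.sin(.071),np.cos(.071)
def W(P): P=np.array(P,float)/1000; return np.c_[P[:,:2]@np.array([[k,s],[-s,k]])+o,P[:,2]]
pv=np.array([0,-26.3,41.6])
def L(th,y,z): return pv+[0,y*np.cos(th)-z*np.sin(th),y*np.sin(th)+z*np.cos(th)]
out=[]
for c,im,(u0,v0,w,h,f) in(("scene",S,(290,175,70,70,5.5)),("top",T,(255,175,120,60,6))):
    big=cv2.resize(im[v0:v0+h,u0:u0+w],None,fx=f,fy=f,interpolation=2)
    for th,col in((0,(0,255,0)),(.12,(255,0,255))):
        for uv in proj(c,W([L(th,-23,88),L(th,76,18),L(th,83,5)])): cv2.circle(big,tuple(int(x) for x in (uv-[u0,v0]+.5)*f),3,col,1)
    for uv in proj(c,W([[-15,80,29.6],[15,80,29.6],[-15,80,79.6],[15,80,79.6],[-30,37,35.6],[30,37,35.6]])): cv2.circle(big,tuple(int(x) for x in (uv-[u0,v0]+.5)*f),3,(0,255,255),1)
    out.append(big)
w=400
cv2.imwrite("pics/v1.png",out[0][:,:]);cv2.imwrite("pics/v2.png",out[1])
E
```

```text
(no output)
```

View pics/v1.png

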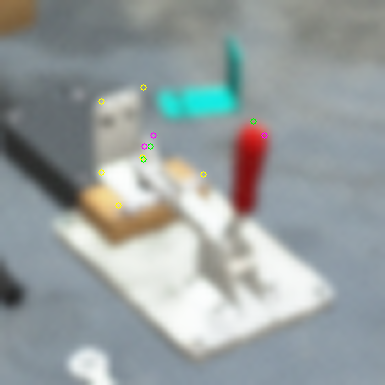

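View pics/v2.png

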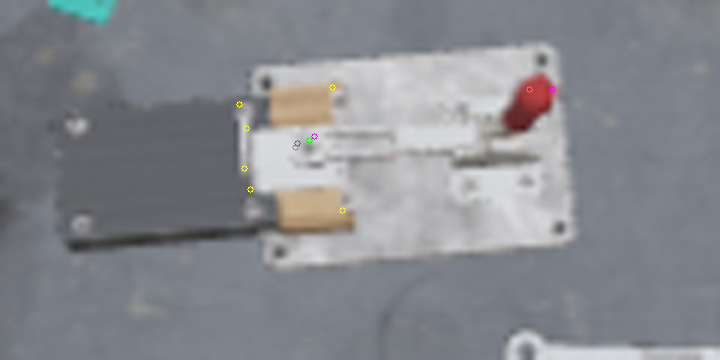

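The bracket is home against the strip, but the overlay can't settle the clamp angle to better than about 0.05 rad. There is plenty of time left, so I'll press once more, away from the screw, and watch contact height and force.

Emit:
send_rows --motion '[[[15,-58,0],[0,0,0],0],[[30,-116,0],[0,0,0],0],[[45,-174,0],[0,0,0],0],[[60,-232,0],[0,0,0],0],[[70,-290,0],[0,0,0],0],[[78,-345,0],[0,0,0],0],[[81,-391,-20],[0,0,0],0],[[81,-391,-80],[0,0,0],0],[[81,-391,-135],[0,0,0],0],[[81,-391,-165],[0,0,0],0]]'

```text
time: 18.05
position: [0.5115, 0.0071, 0.0656]
ee_rot: [-0.001, 0.681, 0.732, -0.001]
ft_force: [0.2, -0.1, 1.2]
opening: 0.003
grip_force: 0.0
```

Emit:
send_rows --motion '[[[0,0,-5],[0,0,0],0],[[0,0,-9],[0,0,0],0],[[0,0,-12],[0,0,0],0],[[0,0,-14],[0,0,0],0],[[0,0,-16],[0,0,0],0],[[0,0,-18],[0,0,0],0],[[0,0,-19],[0,0,0],0],[[0,0,-19],[0,0,0],0],[[0,0,-19],[0,0,0],0],[[0,0,-19],[0,0,0],0]]'

```text
time: 19.3
position: [0.5135, 0.0086, 0.0492]
ee_rot: [-0.0, 0.68, 0.733, 0.0]
ft_force: [-1.7, 2.1, 6.3]
opening: 0.005
grip_force: 3.4
```

Emit:
send_rows --motion '[[[0,0,-0.5],[0,0,0],0],[[0,0,-1],[0,0,0],0],[[0,0,-1.5],[0,0,0],0],[[0,0,-2],[0,0,0],0],[[0,0,-2],[0,0,0],0],[[0,0,-2],[0,0,0],0],[[0,0,-2],[0,0,0],0],[[0,0,-2],[0,0,0],0],[[0,0,-2],[0,0,0],0],[[0,0,-2],[0,0,0],0]]'

```text
time: 20.55
position: [0.5136, 0.0087, 0.0486]
ee_rot: [-0.0, 0.681, 0.733, 0.001]
ft_force: [-8.0, 0.4, 27.7]
opening: 0.007
grip_force: 13.1
```

The stop is rigid: about 21 N more force gave only 0.6 mm, at z 48.6 mm, which matches a closed clamp. Now I'll retract.

Emit:
send_rows --motion '[[[0,0,1],[0,0,0],0],[[0,0,3],[0,0,0],0],[[0,0,6],[0,0,0],0],[[0,0,15],[0,0,0],0],[[0,0,40],[0,0,0],0],[[0,0,90],[0,0,0],0],[[0,0,140],[0,0,0],0],[[0,0,170],[0,0,0],0],[[0,0,170],[0,0,0],0],[[0,0,170],[0,0,0],0]]'

```text
time: 21.8
position: [0.5127, 0.0085, 0.2161]
ee_rot: [-0.0, 0.68, 0.733, -0.0]
ft_force: [-0.0, 0.8, -1.2]
opening: -0.001
grip_force: 0.0
```

```bash
python3 -c "
from h import *
st();print(bot.hand_in())"
```

```text
{'time': 21.8, 'position': [0.513, 0.008, 0.216], 'ee_rot': [-0.0, 0.68, 0.733, -0.0], 'ft_force': [-0.039, 0.765, -1.157], 'opening': -0.001, 'joints': [-0.58, 0.242, 0.564, 1.902, -0.149, 1.04, 0.12]}
the job is handed in; nothing more can be done
None
```

I handed the job in at 21.8 s with the bracket tipped onto its plain leg, pushed against the stop strip (about 9 N) and clamped with a press of about 28 N; no verdict came back, and the foot's grip and exact clamp angle are inferred from press force and height.

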